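Point-and-confirm check before heating a sample

ROBOT

A 7-joint arm with a two-finger parallel gripper is mounted at the origin on the work surface. World frame = base frame: x ahead of the robot, y to its left, z up, the work surface at z = 0. Lengths are in m, angles in rad, forces in N, time in s.
With the tool pointing down it reaches from about 0.425 to 0.95 m from the base axis. Payload 4.7 kg.
Tool frame: the origin (TCP) lies midway between the tips of the shut fingers; the grasp point (between the pads) lies 19 mm behind it; z points along the fingers, y is the line along which they close (so a half turn about z gives the same grasp; the last joint's range is limited). The gripper opens to 87 mm and grips with 3 to 60 N. Pads are 19 mm wide; open, the fingers measure 117 mm over their backs; the gripper's body (75 mm by 190 mm) begins 51 mm behind the grasp point.
Start: joints at [-1.351, 0.469, -0.049, 1.532, 0.024, 1.141, -0.082], TCP at [0.166, 0.654, 0.223] pointing down, gripper open.
Joint ranges: [-2.59, 2.59], [-0.33, 1.99], [-1.39, 1.29], [0.1, 2.45], [-1.04, 4.18], [0.21, 1.99], [-2.66, 2.66]. Speed limits (rad/s): [2.57, 2.57, 3.14, 3.14, 3.14, 3.14, 3.14].

INTERFACE

Orientations are given as a unit quaternion [x, y, z, w].
In Python, from plant import bot gives the robot as it stands.
- The arm moves only by the shell command python3 -m handwheel 'ROWS' [OPENING]. ROWS is JSON, one flat list of numbers, 6 for each row, row after row: the shift along the tool's x, y, z in cm, then the turn, a rotation vector about the tool's x, y, z in degrees. A call has exactly 5 rows; each row shifts and turns the commanded pose from where the row before left it, along the tool's axes as they then stand; what a row does not reach is not made up. A row lasts 1/12 s, in which the tool goes at most 41.7 mm and 7.16 degrees, less where a joint would pass 70% of its speed; a pose out of reach is approached as far as the arm can. A call is refused whole if a number of a shift passes 4.17 or a number of a turn 7.16, either way. A call with a gripper value outside its range is refused whole. OPENING is the finger opening in cm, from 0 to 8.7, set as the call begins (- or left out, the last holds). The fingers move at their own pace and stop on an object; the grip force is fixed at half the most. Time passes only in rows, so rows that do not move let the fingers close, or fill a call up. It gives the time, the measured TCP pose, the force, the opening and the grip force at its end, in the units of the state.
- bot.sense(): the state, without advancing time (a new reading comes with each control period).
- bot.get_image(name): name is "scene" or "top" or "wrist"; returns the picture (420x560x3 uint8, red, green, blue); there is no depth.
- bot.camera_model(name): a dict with "intrinsics" (3x3 intrinsics, pixels), "origin" and "attitude" of the camera in the world. Camera axes: x right, y down, z forward; pixel columns grow to the right and rows downward; lengths in m; the calibration is good to about 2 mm. A picture is of the moment at which its call begins: read the wrist's pose just before it. camera_model takes no time and is no camera call; for the wrist camera it gives the pose at the moment of the call.
- bot.sign_off(): hands the job in; it is judged then, once.
The state is a dict: "clock": time; "joints": joint angles; "qd": joint speeds; "tau": joint torques, N m; "tcp_pos": TCP position; "orientation": TCP orientation; "force": force on the tool from outside, world axes, zero at the start; "torque": the same for the moment, N m; "finger_gap": finger opening in m; "finger_force": force on a finger pad.
Only numpy, scipy, OpenCV 4.12 (cv2) and the standard library are available. Lean on these libraries where they do the work, as an engineer would, in place of code of your own. Each camera call takes 0.05 s, during which the arm holds its last target. There are 200 camera calls.

TASK

Do the pointing check before a heating run: point down with the fingertips at the stopper of the red-stoppered flask, two or three centimetres above it, and stay there for two seconds, then point in the same way at the middle of the heating block's open well for two seconds. Only then switch the power on by pushing the red-knobbed lever fully over, away from the control box's dark front panel, and draw the hand back. Do not touch the flasks or the heater, do not point at the other flasks, and leave everything else where it stands.

Things in the scene. Friction and masses are not known exactly. Their poses are not given: they have to be found in the camera images.
- flask_red: Conical glass laboratory flask with a red stopper, the sample to be confirmed; 82 mm wide at the foot, neck 32 mm wide, 140 mm high to the top of the stopper. Loose, 0.22 kg, stands upright. Origin: centre of the underside, z up.
- flask_red_top (a point): Centre of the flat top of the red stopper (36 mm wide), 140 mm above the table.
- flask_blue: Conical glass laboratory flask with a blue stopper, not wanted; 82 mm wide at the foot, neck 32 mm wide, 140 mm high to the top of the stopper. Loose, 0.22 kg, stands upright. Origin: centre of the underside, z up.
- flask_blue_top (a point): Centre of the flat top of the blue stopper (36 mm wide), 140 mm above the table.
- flask_yellow: Conical glass laboratory flask with a yellow stopper, not wanted; 82 mm wide at the foot, neck 32 mm wide, 140 mm high to the top of the stopper. Loose, 0.22 kg, stands upright. Origin: centre of the underside, z up.
- flask_yellow_top (a point): Centre of the flat top of the yellow stopper (36 mm wide), 140 mm above the table.
- heater: Fixed white hotplate, 200 (x) x 160 (y) x 75 mm high, with a 140 mm dark round plate to 85 mm height and on it a round aluminium heating block, 110 mm across, whose top rim is 130 mm above the table; the block has an open round well 82 mm wide and 35 mm deep. Origin: centre of the underside, x away from the front panel, z up.
- well (a point): Centre of the mouth of the heating block's well, level with its rim, 130 mm above the table, on the heater's vertical axis. Nothing is inside the well.
- controller: Fixed blue control box, 170 (x) x 130 (y) x 55 mm high, dark front panel on its -x side; a grey lever base 70 x 50 x 25 mm sits on the middle of its top and carries the power lever. Origin: centre of the underside, z up; x is the direction in which the lever is pushed to switch on (away from the front panel).
- power_tip (a point): Centre of the power lever's red ball knob (26 mm across). The lever is a thin steel rod (10 mm) that turns about an axis along the controller's y, 77 mm above the table over the controller's origin; the knob's centre is 70 mm from this axis. At both ends of its swing the knob's centre is 138 mm above the table and 34 mm to the controller's -x side (off) or +x side (on); in mid-swing 147 mm high.
- power (a joint): Angle of the power lever, rad: 0 = off, leaning to the controller's -x side; 1.0 = fully on, against its stop on the +x side. It has friction only, about 1 N at the knob, and stays where it is left.
- beaker: Loose glass beaker, 70 mm wide, 90 mm high, bystander. Origin: centre of the underside.
- jar: Loose amber jar with a black cap, 64 mm wide, 90 mm high, bystander. Origin: centre of the underside.
- wash_bottle: Loose white bottle with an orange cap, 64 mm wide, 150 mm high, bystander. Origin: centre of the underside.
- cork_ring: Loose cork ring (flask stand), 100 mm wide, 25 mm high, bystander. Origin: centre of the underside.
- stopper: Loose spare black rubber stopper, 32 mm wide, 28 mm high, bystander. Origin: centre of the underside.
Things that resemble listed ones, but are neither listed nor needed, are in the scene too. Of the things that look like the controller, the larger one is meant.

How it is judged:
By the outcome, as a careful person would: the job done as asked, in the order asked, and still so for the second after the job is handed in, with the robot touching nothing.
It also fails if it takes over 51 s, if anything falls off the work surface, if the arm or the gripper's body presses on something with over 40 N, if the wrist force passes 120 N, or if a joint passes its speed limit or range.

## Working session

There is one attempt and no reset: what is moved stays moved. The work goes in short steps, Python scripts to look and compute and a shell command to move; the robot and the scene stay as the last step left them, time stands still between calls to the robot, and variables do not carry over. Pictures are saved under pics/ and viewed, at most 10 in all, crops included, and the job is handed in when it is done.

```bash
mkdir -p pics; python3 - <<'E'
from plant import bot
import cv2
s=bot.sense();print(s['clock'],s['tcp_pos'],s['orientation'],s['finger_gap'])
for n in ['scene','top']:
    im=bot.get_image(n);cv2.imwrite(f'pics/{n}0.png',im[...,::-1]);m=bot.camera_model(n);print(n,m)
E
```

```text
0.0 [0.16605893 0.65361586 0.22152466] [ 1.24068477e-01  9.92273188e-01 -9.63189390e-04 -6.93775689e-05] 0.08709771357801564
scene {'intrinsics': array([[527.51519802,   0.        , 275.74468859],
       [  0.        , 527.51519802, 206.48577985],
       [  0.        ,   0.        ,   1.        ]]), 'origin': array([ 1.51709967, -0.39922814,  0.84719764]), 'attitude': array([ 0.73147994,  0.50378138, -0.25485953, -0.38234545])}
top {'intrinsics': array([[382.69770236,   0.        , 280.19191796],
       [  0.        , 382.69770236, 219.79853802],
       [  0.        ,   0.        ,   1.        ]]), 'origin': array([0.42723422, 0.00244556, 0.90342246]), 'attitude': array([ 0.71378845, -0.69474933,  0.06869264, -0.05577397])}
```

View pics/scene0.png

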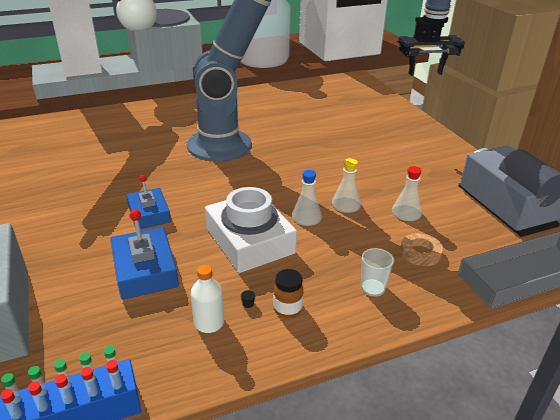

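View pics/top0.png

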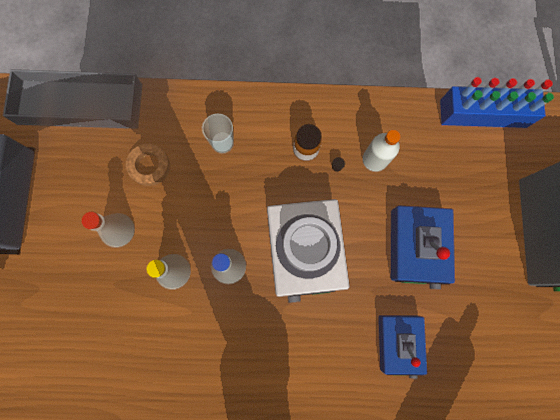

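The scene view has the red-stoppered flask at (414,172), with blue at (309,176) and yellow at (351,163). In the top view the red stopper is at (92,220). There are two blue lever boxes: the larger at top (424,245) with its knob at (444,254), and the smaller at (403,345). The larger one is meant. Next I'll measure and confirm with an enlarged crop.

```bash
cat > h.py <<'E'
import numpy as np,cv2
from scipy.spatial.transform import Rotation as R
def ray(m,uv,z):
    d=R.from_quat(m['attitude']).apply(np.linalg.inv(m['intrinsics'])@[uv[0],uv[1],1]);o=np.array(m['origin'])
    return o+d*(z-o[2])/d[2]
def proj(m,p):
    c=m['intrinsics']@R.from_quat(m['attitude']).inv().apply(np.array(p)-m['origin']);return c[:2]/c[2]
def blobs(im,lo,hi,amin=20):
    h=cv2.cvtColor(im,cv2.COLOR_RGB2HSV);k=cv2.inRange(h,lo,hi)
    if lo[0]==0:k|=cv2.inRange(h,(174,lo[1],lo[2]),(180,255,255))
    n,l,s,c=cv2.connectedComponentsWithStats(k)
    return k,[(c[i].round(1),s[i].tolist()) for i in range(1,n) if s[i,4]>=amin]
E
python3 - <<'E'
from h import *
from plant import bot
I={n:cv2.imread(f'pics/{n}0.png')[...,::-1].copy() for n in['scene','top']}
for n in I:
    m=bot.camera_model(n)
    for c,s in blobs(I[n],(0,160,90),(5,255,255))[1]: print(n,'red',c,s,ray(m,c,.138).round(4))
    k,b=blobs(I[n],(100,150,60),(125,255,255),400)
    for c,s in b: print(n,'blue',c,s)
m=bot.camera_model('top');k,_=blobs(I['top'],(100,130,40),(125,255,255))
for x0,y0,x1,y1 in[(385,200,465,290),(370,310,430,380)]:
    q=np.zeros_like(k);q[y0:y1,x0:x1]=k[y0:y1,x0:x1]
    p=cv2.boxPoints(cv2.minAreaRect(cv2.findNonZero(q)));P=np.array([ray(m,a,.055) for a in p]);print(p.round(),P.round(4),P.mean(0),np.linalg.norm(np.diff(P,axis=0),axis=1))
# rim
t=I['top'];c=t[190:305,255:360]
a=cv2.resize(t[195:390,370:470],(410,800)[:2] if 0 else None,fx=3,fy=3,interpolation=cv2.INTER_CUBIC)
b=cv2.resize(c,None,fx=4,fy=4,interpolation=cv2.INTER_CUBIC)
H=max(a.shape[0],b.shape[0]);z=np.zeros((H,a.shape[1]+b.shape[1],3),np.uint8);z[:a.shape[0],:a.shape[1]]=a;z[:b.shape[0],a.shape[1]:]=b
cv2.imwrite('pics/crop1.png',z[...,::-1])
E
```

```text
scene red [413.9 172. ] [408, 166, 14, 14, 144] [0.5664 0.3625 0.138 ]
scene red [142.1 177.9] [139, 175, 7, 7, 41] [ 0.355  -0.2971  0.138 ]
scene red [134.8 214.7] [130, 210, 11, 11, 96] [ 0.506 -0.339  0.138]
scene red [111.7 365.9] [106, 360, 12, 13, 123] [ 0.9117 -0.4401  0.138 ]
scene red [ 86.6 372.9] [81, 367, 12, 13, 126] [ 0.9114 -0.4792  0.138 ]
scene red [ 61.  380.3] [55, 374, 13, 14, 132] [ 0.9117 -0.5181  0.138 ]
scene red [ 34.3 387.7] [28, 381, 14, 14, 140] [ 0.9113 -0.5574  0.138 ]
scene red [  7.  395.5] [0, 389, 14, 14, 150] [ 0.9114 -0.5966  0.138 ]
scene blue [150.4 209.2] [127, 188, 43, 41, 911]
scene blue [144.  265.7] [111, 227, 67, 72, 2937]
scene blue [ 87.  398.6] [17, 360, 124, 60, 4061]
top red [476.2  81.5] [472, 77, 10, 10, 63] [ 0.8846 -0.4325  0.138 ]
top red [494.   82.1] [490, 78, 9, 9, 62] [ 0.8847 -0.472   0.138 ]
top red [511.6  82.9] [507, 78, 10, 10, 63] [ 0.8842 -0.5111  0.138 ]
top red [529.3  83.4] [525, 79, 10, 10, 64] [ 0.8845 -0.5504  0.138 ]
top red [547.1  84. ] [542, 80, 11, 9, 67] [ 0.8845 -0.5901  0.138 ]
top red [ 90.1 220.2] [82, 212, 17, 17, 226] [0.5519 0.3722 0.138 ]
top red [443.1 253. ] [437, 248, 13, 11, 116] [ 0.5052 -0.3404  0.138 ]
top red [415.3 362. ] [411, 358, 9, 9, 58] [ 0.2941 -0.2761  0.138 ]
top blue [492.2 110.8] [442, 87, 103, 41, 2295]
top blue [424.2 247.8] [398, 206, 56, 77, 2730]
top blue [403.3 346.9] [383, 317, 44, 58, 1556]
[[391. 206.]
 [453. 206.]
 [453. 283.]
 [391. 283.]] [[ 0.6178 -0.2631  0.055 ]
 [ 0.622  -0.4058  0.055 ]
 [ 0.4479 -0.3963  0.055 ]
 [ 0.4444 -0.2586  0.055 ]] [ 0.53301754 -0.33092597  0.055     ] [0.14278686 0.17442818 0.13774644]
[[380. 316.]
 [426. 316.]
 [426. 374.]
 [380. 374.]] [[ 0.3731 -0.2328  0.055 ]
 [ 0.3755 -0.3332  0.055 ]
 [ 0.256  -0.3282  0.055 ]
 [ 0.2539 -0.2303  0.055 ]] [ 0.31461995 -0.28114335  0.055     ] [0.10047513 0.11965284 0.09791693]
```

View pics/crop1.png

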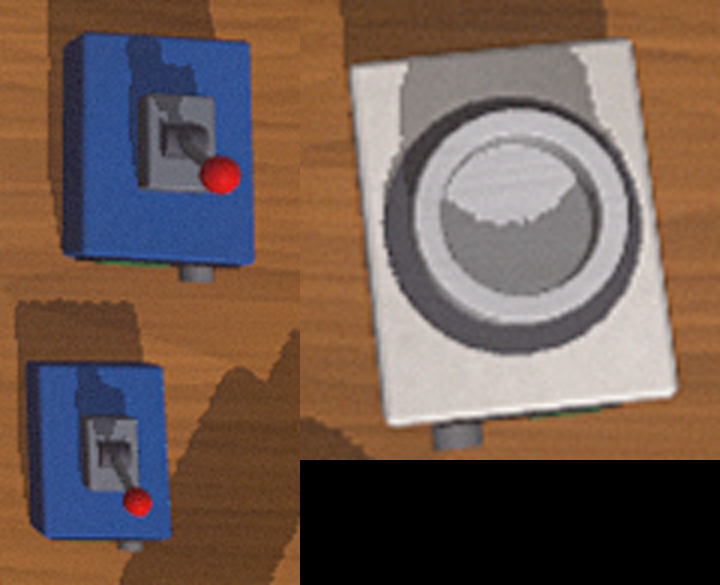

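The crop shows that on the larger box (upper left) the knob leans down the image, towards the front panel with its dial. The lever is therefore off, and on is image-up, about +x. The heater's well is open, centred near top pixel (311,244). I'll close the fingers and head for the red flask at about (0.554, 0.374).

```bash
python3 -m handwheel '[-3.7,-1.47,0,0,0,0, -3.7,-1.47,0,0,0,0, -3.7,-1.47,0,0,0,0, -3.7,-1.47,0,0,0,0, -3.7,-1.47,0,0,0,0]' 0; python3 -m handwheel '[-3.7,-1.47,0,0,0,0, -3.7,-1.47,0,0,0,0, -3.7,-1.47,0,0,0,0, -3.0,-1.2,0,0,0,0, 0,0,0,0,0,0]'
python3 - <<'E'
from h import *
from plant import bot
s=bot.sense();m=bot.camera_model('wrist');im=bot.get_image('wrist');cv2.imwrite('pics/w1.png',im[...,::-1])
print(s['clock'],s['tcp_pos'],s['orientation'],s['finger_gap'])
for c,q in blobs(im,(0,160,90),(5,255,255))[1]: print(c,q,ray(m,c,.138))
print(proj(m,s['tcp_pos']))
t=bot.camera_model('top');print('well',ray(t,(310.6,244),.13))
E
```

```text
clock: 0.52
tcp_pos: [0.3285, 0.5359, 0.2221]
orientation: [0.124, 0.992, -0.0, -0.0]
force: [-0.6, 0.9, 0.3]
finger_gap: 0.0619
finger_force: 0.0
clock: 0.93
tcp_pos: [0.4581, 0.4408, 0.2222]
orientation: [0.13, 0.991, -0.002, 0.002]
force: [1.0, -0.1, 0.4]
finger_gap: 0.0282
finger_force: 0.0
0.9333 [0.4580688  0.44079443 0.22217241] [ 0.13041871  0.99145422 -0.00197146  0.00236613] 0.0282111241268753
[245.1 337.8] [229, 324, 24, 22, 174] [0.54718689 0.38905192 0.138     ]
[278.16949893 267.22603642]
well [ 0.51699028 -0.07307677  0.13      ]
```

View pics/w1.png

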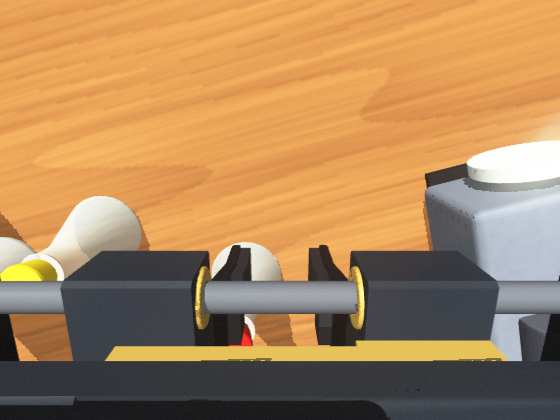

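The wrist view shows the gripper hiding the target: the red stopper is partly visible at (245,338) and the yellow one is at (28,275). The wrist camera looks to the near side, so the two fixed cameras set the target. They agree on a stopper centre of about (0.554, 0.372).

```bash
python3 -m handwheel '[-3.5,-1.4,0,0,0,0, -3.5,-1.4,0,0,0,0, -2.5,-1.0,0,0,0,0, 0,0,0,0,0,0, 0,0,0,0,0,0]'
python3 - <<'E'
from h import *
from plant import bot
s=bot.sense();r=R.from_quat(s['orientation'])
print(s['tcp_pos'],s['orientation'],r.inv().apply(np.array([.554,.372,.165])-s['tcp_pos'])*100,r.inv().apply([0,0,-1]),s['finger_gap'])
E
```

```text
clock: 1.4
tcp_pos: [0.5335, 0.3872, 0.2219]
orientation: [0.125, 0.992, -0.0, -0.0]
force: [-0.6, -0.7, -0.4]
finger_gap: 0.0009
finger_force: 0.0
[0.53350971 0.38717735 0.22193459] [ 1.25394567e-01  9.92106825e-01 -3.21596446e-04 -3.83483148e-04] [-2.36609169 -0.95600752  5.69255448] [-6.80259603e-04  7.34289464e-04  9.99999499e-01] 0.0009447436851042358
```

```bash
python3 -m handwheel '[-2.4,-1.0,0,0,0,0, 0,0,2.0,0,0,0, 0,0,1.8,0,0,0, 0,0,0,0,0,0, 0,0,0,0,0,0]'
python3 - <<'E'
from h import *
from plant import bot
s=bot.sense();print(s['tcp_pos'])
o=[]
for n in['scene','top']:
    m=bot.camera_model(n);im=bot.get_image(n);p=proj(m,s['tcp_pos']);q=[proj(m,[.554,.372,.14])]
    print(n,p,q,[c for c,_ in blobs(im,(0,160,90),(5,255,255))[1]][:8])
    x,y=[int(v) for v in q[0]];c=im[y-45:y+45,x-45:x+45].copy()
    o.append(cv2.resize(c,None,fx=4,fy=4,interpolation=cv2.INTER_CUBIC))
cv2.imwrite('pics/p1.png',np.hstack(o)[...,::-1])
E
```

```text
clock: 1.82
tcp_pos: [0.5513, 0.3743, 0.1835]
orientation: [0.122, 0.992, -0.0, -0.002]
force: [0.5, -0.4, -0.0]
finger_gap: 0.0009
finger_force: 0.0
[0.5513214  0.37427246 0.18351612]
scene [417.43722122 153.07879078] [array([414.47351272, 168.33961319])] [array([414. , 171.9]), array([142.1, 177.9]), array([134.8, 214.7]), array([111.7, 365.9]), array([ 86.7, 372.8]), array([ 61.1, 380.2]), array([ 34.3, 387.7]), array([  7. , 395.5])]
top [ 77.72935153 216.28329815] [array([ 89.87646868, 218.99697423])] [array([476.3,  81.5]), array([494.1,  82.1]), array([511.6,  82.9]), array([529.3,  83.4]), array([547.,  84.]), array([443.1, 253. ]), array([415.3, 362. ])]
```

View pics/p1.png

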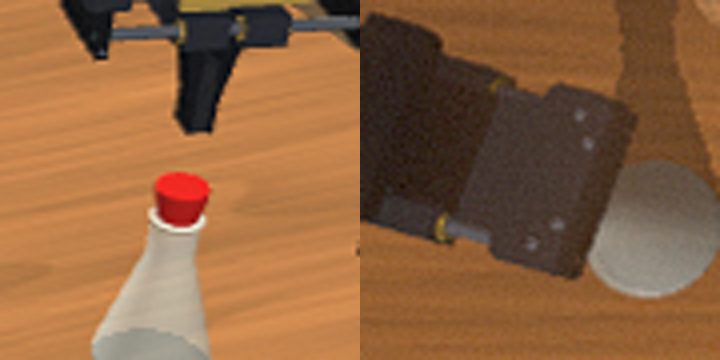

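The scene crop shows the stopper top at pixel (414.5,169), within 1 px of my estimate, and the fingertips directly above it.

```bash
python3 -m handwheel '[0,0,1.5,0,0,0, 0,0,0.5,0,0,0, 0,0,0,0,0,0, 0,0,0,0,0,0, 0,0,0,0,0,0]'; for i in 1 2 3 4 5 6;do python3 -m handwheel '[0,0,0,0,0,0, 0,0,0,0,0,0, 0,0,0,0,0,0, 0,0,0,0,0,0, 0,0,0,0,0,0]' | grep -E 'clock|pos|force:';done
```

```text
clock: 2.33
tcp_pos: [0.554, 0.373, 0.1654]
orientation: [0.124, 0.992, 0.001, 0.0]
force: [0.5, -0.4, -0.4]
finger_gap: 0.0006
finger_force: 0.0
clock: 2.75
tcp_pos: [0.5538, 0.3725, 0.1647]
force: [0.3, -0.2, 0.6]
finger_force: 0.0
clock: 3.17
tcp_pos: [0.5537, 0.3726, 0.1645]
force: [0.3, -0.6, -0.7]
finger_force: 0.0
clock: 3.58
tcp_pos: [0.5537, 0.3725, 0.1645]
force: [-1.0, 0.0, 0.3]
finger_force: 0.0
clock: 4.0
tcp_pos: [0.5537, 0.3726, 0.1645]
force: [0.0, -0.0, 0.5]
finger_force: 0.0
clock: 4.42
tcp_pos: [0.5537, 0.3725, 0.1645]
force: [0.2, 0.7, 0.4]
finger_force: 0.0
clock: 4.83
tcp_pos: [0.5537, 0.3725, 0.1645]
force: [-1.0, 0.5, -0.4]
finger_force: 0.0
```

```bash
python3 -m handwheel '[0,0,0,0,0,0, 0,0,0,0,0,0, 0,0,0,0,0,0, 0,0,-2.5,0,0,0, 0,0,-3.5,0,0,0]'|grep -E 'pos'
python3 - <<'E'
from h import *
from plant import bot
s=bot.sense();r=R.from_quat(s['orientation']);print(s['clock'],s['tcp_pos'])
for n,(x0,y0,x1,y1) in {'scene':(215,180,285,240),'top':(265,205,350,285)}.items():
    m=bot.camera_model(n);im=cv2.imread(f'pics/{n}0.png')[y0:y1,x0:x1]
    g=cv2.cvtColor(im,cv2.COLOR_BGR2GRAY);k=cv2.morphologyEx(((g>135)&(g<245)).astype(np.uint8)*255,cv2.MORPH_OPEN,np.ones((2,2)))
    cs,_=cv2.findContours(k,cv2.RETR_LIST,cv2.CHAIN_APPROX_NONE)
    for c in cs:
        if len(c)>50:
            e=cv2.fitEllipse(c);u=(e[0][0]+x0,e[0][1]+y0);print(n,len(c),np.round(u,1),np.round(e[1],1),ray(m,u,.13).round(4))
    # predicted rim for the rough estimate
    for P in([.517,-.073,.13],):print('pred',proj(m,P))
t=bot.camera_model('scene');im=cv2.imread('pics/scene0.png');o=cv2.resize(im[170:250,200:300],None,fx=6,fy=6,interpolation=cv2.INTER_CUBIC);cv2.imwrite('pics/well.png',o)
for w in([.517,-.073,.22],[.51,-.34,.22]):print(r.inv().apply(np.array(w)-s['tcp_pos'])*100)
E
```

```text
tcp_pos: [0.5517, 0.3712, 0.2213]
5.25 [0.55167437 0.37115989 0.22131146]
scene 197 [250.  227.3] [25.5 77.4] [ 0.6309 -0.1064  0.13  ]
scene 186 [244.4 203.7] [40.7 62.4] [ 0.5398 -0.0892  0.13  ]
pred [247.77129773 197.31588374]
top 127 [311.9 247.1] [36.2 40.1] [ 0.5108 -0.0758  0.13  ]
top 149 [310.8 244.7] [52.4 52.9] [ 0.5155 -0.0736  0.13  ]
top 432 [308.1 243. ] [75.3 97.4] [ 0.5189 -0.068   0.13  ]
pred [310.56237232 243.9942066 ]
[ -7.571338   -43.90159859   0.38059025]
[-13.46411125 -69.95223104   0.52120399]
```

View pics/well.png

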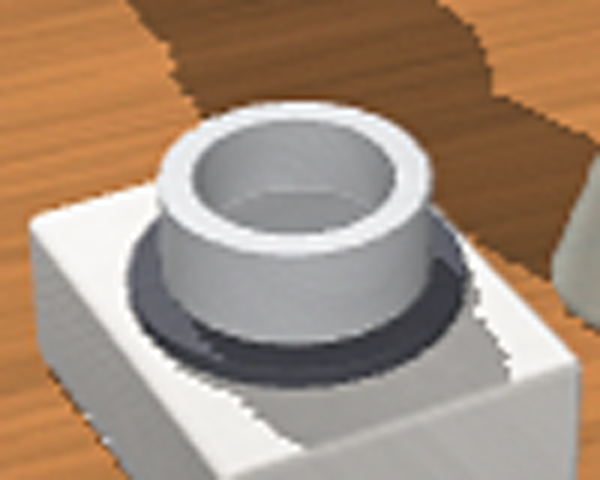

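The crop shows the open mouth centred at scene pixel (249,199.5). Combined with the top view this gives a well centre of about (0.519, -0.073). I'll cross at a height of 0.22 m, on the far side of the blue flask.

```bash
python3 -m handwheel '[-1.3,-3.9,0,0,0,0, -1.3,-3.9,0,0,0,0, -1.3,-3.9,0,0,0,0, -1.3,-3.9,0,0,0,0, -1.3,-3.9,0,0,0,0]'|grep pos; python3 -m handwheel '[-0.2,-4.0,0,0,0,0, -0.2,-4.0,0,0,0,0, -0.2,-4.0,0,0,0,0, -0.2,-4.0,0,0,0,0, -0.2,-4.0,0,0,0,0]'|grep pos;  python3 -m handwheel '[-0.2,-3.5,0,0,0,0, 0,0,0,0,0,0, 0,0,0,0,0,0, 0,0,0,0,0,0, 0,0,0,0,0,0]'
python3 - <<'E'
from h import *
from plant import bot
s=bot.sense();r=R.from_quat(s['orientation'])
print(s['tcp_pos'],s['joints'],r.inv().apply(np.array([.519,-.073,.155])-s['tcp_pos'])*100)
E
```

```text
tcp_pos: [0.5686, 0.1657, 0.2248]
tcp_pos: [0.5285, -0.0306, 0.2248]
clock: 6.5
tcp_pos: [0.5229, -0.0614, 0.2245]
orientation: [0.123, 0.992, 0.0, -0.0]
force: [1.1, -0.5, 0.1]
finger_gap: 0.0007
finger_force: 0.0
[ 0.52286062 -0.06141779  0.22445751] [-0.16439515  0.22333022  0.23874006  1.89370869 -0.06191601  1.03154635
  1.42521252] [ 0.09136285 -1.22229118  6.94489971]
```

```bash
python3 -m handwheel '[0.1,-1.2,0,0,0,0, 0,0,3,0,0,0, 0,0,2.5,0,0,0, 0,0,1.4,0,0,0, 0,0,0,0,0,0]'; python3 -m handwheel '[0,0,0,0,0,0, 0,0,0,0,0,0, 0,0,0,0,0,0, 0,0,0,0,0,0, 0,0,0,0,0,0]' | grep -E 'clock|pos'
python3 - <<'E'
from h import *
from plant import bot
s=bot.sense();m=bot.camera_model('scene');im=bot.get_image('scene');p=proj(m,s['tcp_pos']);print(p,proj(m,np.r_[s['tcp_pos'][:2],.13]),s['tcp_pos'])
cv2.imwrite('pics/w2.png',cv2.resize(im[140:250,190:310],None,fx=5,fy=5,interpolation=cv2.INTER_CUBIC)[...,::-1])
E
```

```text
clock: 6.92
tcp_pos: [0.5161, -0.074, 0.1524]
orientation: [0.123, 0.992, -0.0, -0.003]
force: [-1.0, 0.3, 0.1]
finger_gap: 0.0004
finger_force: 0.0
clock: 7.33
tcp_pos: [0.5191, -0.0746, 0.1564]
[247.23335999 188.74258808] [247.43986839 197.90297361] [ 0.51909796 -0.07455448  0.15637574]
```

View pics/w2.png

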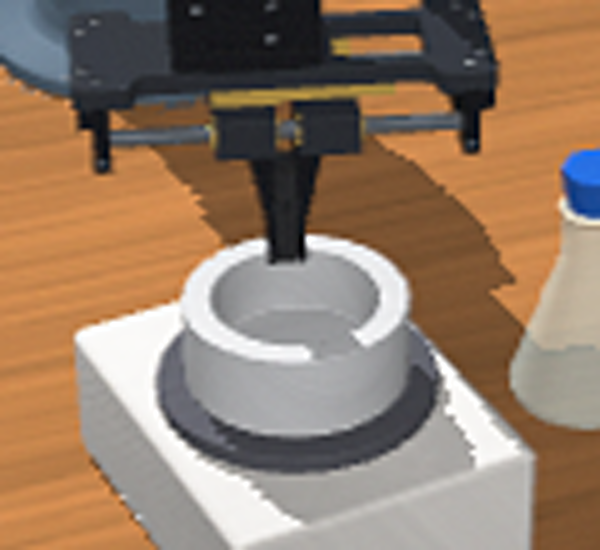

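The crop shows the fingertips at crop pixel (287,262), over the well mouth centred near (296,298). They are clear of the rim, so I'll hold here.

```bash
python3 -m handwheel '[0,0.2,0,0,0,0, 0,0,0,0,0,0, 0,0,0,0,0,0, 0,0,0,0,0,0, 0,0,0,0,0,0]'|grep pos; for i in 1 2 3 4 5 6;do python3 -m handwheel '[0,0,0,0,0,0, 0,0,0,0,0,0, 0,0,0,0,0,0, 0,0,0,0,0,0, 0,0,0,0,0,0]' | grep -E 'clock|pos';done
python3 -m handwheel '[0,0,0,0,0,0, 0,0,-3,0,0,0, 0,0,-4,0,0,0, 0,0,0,0,0,0, 0,0,0,0,0,0]'
python3 - <<'E'
from h import *
from plant import bot
s=bot.sense();r=R.from_quat(s['orientation'])
print(s['tcp_pos'],r.inv().apply(np.array([.450,-.340,.225])-s['tcp_pos'])*100)
E
```

```text
tcp_pos: [0.5191, -0.0726, 0.1555]
clock: 8.22
tcp_pos: [0.519, -0.0727, 0.1555]
clock: 8.63
tcp_pos: [0.519, -0.0726, 0.1555]
clock: 9.05
tcp_pos: [0.5191, -0.0726, 0.1555]
clock: 9.47
tcp_pos: [0.519, -0.0726, 0.1555]
clock: 9.88
tcp_pos: [0.5191, -0.0726, 0.1555]
clock: 10.3
tcp_pos: [0.5191, -0.0726, 0.1555]
clock: 10.72
tcp_pos: [0.5207, -0.0728, 0.2279]
orientation: [0.124, 0.992, 0.0, 0.003]
force: [0.0, -0.2, -0.1]
finger_gap: 0.0007
finger_force: 0.0
[ 0.52068575 -0.07281928  0.22788605] [  0.27164165 -27.63637487   0.24581682]
```

```bash
python3 -m handwheel '[0,-3.95,0,0,0,0, 0,-3.95,0,0,0,0, 0,-3.95,0,0,0,0, 0,-3.95,0,0,0,0, 0,-3.95,0,0,0,0]'|grep pos; python3 -m handwheel '[0,-3.95,0,0,0,0, 0,-3.9,0,0,0,0, 0,0,0,0,0,-7.1, 0,0,0,0,0,-7.1, 0,0,0,0,0,0]'|grep pos;python3 -m handwheel '[0,0,0,0,0,0, 0,0,0,0,0,0, 0,0,0,0,0,0, 0,0,0,0,0,0, 0,0,0,0,0,0]'
python3 - <<'E'
from h import *
from plant import bot
s=bot.sense();r=R.from_quat(s['orientation'])
m=bot.camera_model('wrist');im=bot.get_image('wrist');cv2.imwrite('pics/w3.png',im[...,::-1])
print(s['tcp_pos'],s['joints'].round(2),r.inv().apply(np.array([.450,-.340,.125])-s['tcp_pos'])*100)
t=bot.camera_model('top');T=bot.get_image('top');S=bot.get_image('scene')
for n,i in(('top',T),('scene',S)):print(n,[(c,ray(bot.camera_model(n),c,.138).round(3)) for c,_ in blobs(i,(0,160,90),(5,255,255))[1]])
E
```

```text
tcp_pos: [0.469, -0.2652, 0.2244]
tcp_pos: [0.45, -0.3405, 0.2241]
clock: 11.97
tcp_pos: [0.4513, -0.3397, 0.2255]
orientation: [0.0, 1.0, 0.0, -0.0]
force: [0.1, 0.5, -0.1]
finger_gap: 0.0006
finger_force: 0.0
[ 0.45130847 -0.33971964  0.22546483] [ 0.29  0.29  0.36  1.81 -0.12  1.06  2.25] [ 0.13023329 -0.02902519 10.04648779]
top [(array([476.1,  81.6]), array([ 0.884, -0.432,  0.138])), (array([494.1,  82.1]), array([ 0.885, -0.472,  0.138])), (array([511.6,  82.7]), array([ 0.885, -0.511,  0.138])), (array([529.3,  83.4]), array([ 0.884, -0.55 ,  0.138])), (array([547.,  84.]), array([ 0.884, -0.59 ,  0.138])), (array([ 90.1, 220.2]), array([0.552, 0.372, 0.138])), (array([442.9, 249.7]), array([ 0.512, -0.34 ,  0.138])), (array([415.3, 361.9]), array([ 0.294, -0.276,  0.138]))]
scene [(array([414. , 171.9]), array([0.566, 0.363, 0.138])), (array([142.1, 177.9]), array([ 0.355, -0.297,  0.138])), (array([134.8, 214.7]), array([ 0.506, -0.339,  0.138])), (array([111.7, 365.9]), array([ 0.912, -0.44 ,  0.138])), (array([ 86.6, 372.9]), array([ 0.911, -0.479,  0.138])), (array([ 61.1, 380.2]), array([ 0.912, -0.518,  0.138])), (array([ 34.4, 387.7]), array([ 0.911, -0.557,  0.138])), (array([  7. , 395.5]), array([ 0.911, -0.597,  0.138]))]
```

The knob still stands at (0.506, -0.339). The fingers are now square to it on the panel side, so I'll lower them and then push.

```bash
python3 -m handwheel '[0,0,3,0,0,0, 0,0,3,0,0,0, 0,0,2.5,0,0,0, 0,0,1.5,0,0,0, 0,0,0,0,0,0]'|grep -E 'pos|force'; python3 -m handwheel '[-1.5,0,0,0,0,0, -1.5,0,0,0,0,0, -1.2,0,0,0,0,0, -1.2,0,0,0,0,0, -1.0,0,0,0,0,0]'|grep -E 'pos|force';python3 -m handwheel '[-1,0,0,0,0,0, -1,0,0,0,0,0, -0.8,0,0,0,0,0, 0,0,0,0,0,0, 0,0,0,0,0,0]'
python3 - <<'E'
from h import *
from plant import bot
s=bot.sense();print(s['tcp_pos'],s['force'])
for n in('top','scene'):print(n,[(c,ray(bot.camera_model(n),c,.138).round(4)) for c,_ in blobs(bot.get_image(n),(0,160,90),(5,255,255))[1]])
E
```

```text
tcp_pos: [0.4491, -0.3384, 0.1221]
force: [-0.6, 1.5, -0.0]
finger_force: 0.0
tcp_pos: [0.5164, -0.3403, 0.1263]
force: [-1.6, 0.3, 0.1]
finger_force: 0.6
clock: 13.37
tcp_pos: [0.5437, -0.3401, 0.1253]
orientation: [0.0, 1.0, -0.0, 0.0]
force: [-0.6, -0.8, -0.0]
finger_gap: 0.0001
finger_force: 0.0
[ 0.5436682  -0.34007068  0.12529182] [-0.64752602 -0.82578357 -0.01426333]
top [(array([476.2,  81.6]), array([ 0.8844, -0.4325,  0.138 ])), (array([493.9,  82.1]), array([ 0.8847, -0.4718,  0.138 ])), (array([511.6,  82.8]), array([ 0.8844, -0.5111,  0.138 ])), (array([529.3,  83.4]), array([ 0.8845, -0.5504,  0.138 ])), (array([547.,  84.]), array([ 0.8845, -0.5899,  0.138 ])), (array([ 90.1, 220.2]), array([0.5519, 0.3722, 0.138 ])), (array([415.4, 362. ]), array([ 0.2941, -0.2763,  0.138 ]))]
scene [(array([413.9, 172. ]), array([0.5664, 0.3625, 0.138 ])), (array([142. , 176.6]), array([ 0.3488, -0.2962,  0.138 ])), (array([138.6, 231. ]), array([ 0.5692, -0.3408,  0.138 ])), (array([111.7, 365.9]), array([ 0.9117, -0.4401,  0.138 ])), (array([ 86.6, 372.9]), array([ 0.9114, -0.4792,  0.138 ])), (array([ 61. , 380.3]), array([ 0.9117, -0.5181,  0.138 ])), (array([ 34.4, 387.7]), array([ 0.9114, -0.5573,  0.138 ])), (array([  7. , 395.4]), array([ 0.9112, -0.5966,  0.138 ]))]
```

The knob is at 0.569, about 5 mm short of its end. I'll push in small steps until I feel the stop.

```bash
for i in 1 2 3; do python3 -m handwheel '[-0.3,0,0,0,0,0, 0,0,0,0,0,0, 0,0,0,0,0,0, 0,0,0,0,0,0, 0,0,0,0,0,0]'|grep -E 'pos|force:';done
```

```text
tcp_pos: [0.546, -0.3403, 0.1256]
force: [0.4, 0.3, -0.1]
finger_force: 0.1
tcp_pos: [0.5475, -0.3404, 0.1252]
force: [-4.9, 0.2, 1.9]
finger_force: 2.5
tcp_pos: [0.5477, -0.3404, 0.1251]
force: [-10.4, 1.9, 6.1]
finger_force: 5.4
```

It has reached the stop: the position holds at 0.5477 while the force rises. I'll draw back and check.

```bash
python3 -m handwheel '[1,0,0,0,0,0, 2,0,0,0,0,0, 3,0,0,0,0,0, 3,0,0,0,0,0, 0,0,0,0,0,0]'|grep -E 'pos|force:'; python3 -m handwheel '[0,0,-3,0,0,0, 0,0,-4,0,0,0, 0,0,-4,0,0,0, 0,0,-4,0,0,0, 0,0,0,0,0,0]'|grep -E 'pos|force:'; python3 -m handwheel '[0,3.5,0,0,0,0, 0,3.5,0,0,0,0, 0,3.5,0,0,0,0, 0,3,0,0,0,0, 0,0,0,0,0,0]';python3 -m handwheel '[0,0,0,0,0,0, 0,0,0,0,0,0, 0,0,0,0,0,0, 0,0,0,0,0,0, 0,0,0,0,0,0]'|grep -E 'pos|force:'
python3 - <<'E'
from h import *
from plant import bot
o=[]
for n in('top','scene'):
    i=bot.get_image(n);o.append(cv2.resize(i,(400,300)));print(n,[(c,ray(bot.camera_model(n),c,.138).round(4)) for c,_ in blobs(i,(0,160,90),(5,255,255))[1]])
cv2.imwrite('pics/end.png',np.hstack(o)[...,::-1])
E
```

```text
tcp_pos: [0.4563, -0.341, 0.1254]
force: [0.4, 0.6, -1.3]
finger_force: 0.0
tcp_pos: [0.4668, -0.3431, 0.2847]
force: [0.3, -0.4, 0.7]
finger_force: 0.0
clock: 15.97
tcp_pos: [0.4641, -0.1978, 0.2756]
orientation: [-0.005, 1.0, 0.002, 0.001]
force: [-0.3, -0.0, 0.0]
finger_gap: 0.0003
finger_force: 0.0
tcp_pos: [0.4622, -0.2063, 0.2754]
force: [0.3, -1.0, -0.4]
finger_force: 0.0
top [(array([476.2,  81.6]), array([ 0.8844, -0.4325,  0.138 ])), (array([493.9,  82.1]), array([ 0.8847, -0.4718,  0.138 ])), (array([511.6,  82.9]), array([ 0.8842, -0.5111,  0.138 ])), (array([529.3,  83.4]), array([ 0.8845, -0.5504,  0.138 ])), (array([547.,  84.]), array([ 0.8845, -0.5899,  0.138 ])), (array([ 90.1, 220.1]), array([0.5521, 0.3723, 0.138 ])), (array([441.8, 222.2]), array([ 0.5683, -0.3408,  0.138 ])), (array([415.3, 362. ]), array([ 0.2941, -0.2761,  0.138 ]))]
scene [(array([414., 172.]), array([0.5665, 0.3627, 0.138 ])), (array([142.1, 177.9]), array([ 0.355 , -0.2971,  0.138 ])), (array([138.9, 231.7]), array([ 0.5719, -0.3406,  0.138 ])), (array([111.7, 365.9]), array([ 0.9117, -0.4401,  0.138 ])), (array([ 86.6, 372.9]), array([ 0.9114, -0.4792,  0.138 ])), (array([ 61.1, 380.2]), array([ 0.9116, -0.5179,  0.138 ])), (array([ 34.3, 387.7]), array([ 0.9113, -0.5574,  0.138 ])), (array([  7.1, 395.4]), array([ 0.9113, -0.5964,  0.138 ]))]
```

View pics/end.png

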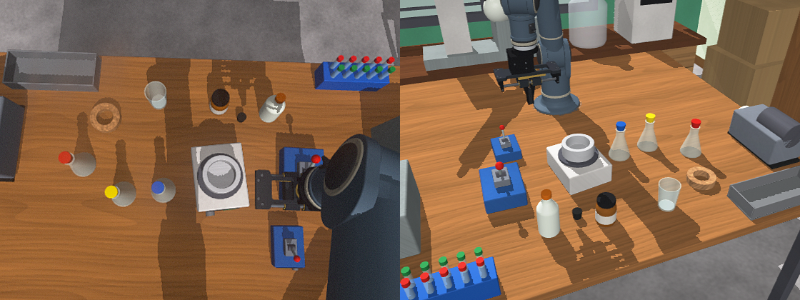

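The final view shows the larger box's lever leaning away from the panel (top pixel (442,222)). The flasks, heater, small lever and bystanders are unmoved, and the hand is clear.

```bash
python3 -c "
from plant import bot
print(bot.sign_off())"
```

```text
the job is handed in; nothing more can be done
None
```

I pointed at the red-stoppered flask and then at the heating block's well, holding each for at least 2.5 s. I then pushed the larger box's power lever to its stop, drew the hand back clear, and handed the job in; no result was reported back.

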